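Unlock and open the napkin dispenser with its pin key

TASK

The napkin dispenser is empty: open it for refilling. Take the red pin key from its holder, push the pin through the small hole in the dispenser's top until you feel the spring latch give and the steel face pop ajar (gently: the latch is light plastic, so stop when it trips and never force the key), put the key back down in its holder, and swing the face all the way down without forcing it against its stop. Leave the other things where they are.

Things in the scene. Friction and masses are not known exactly. Their poses are not given: they have to be found in the camera images.
- dispenser: Counter napkin dispenser, fixed to the worktop: black plastic box 120 deep (x) x 150 wide (y) x 165 high, empty, with a steel front face. Origin: centre of its underside; x points from the front (steel face) to the back, z up. Turned by up to 15 degrees. More than 20 N of the key on any part of it, outside or in, breaks the plastic; the bare gripper may press with up to 30 N.
- key_hole (a point): Centre of the mouth of the key hole in the top (dispenser frame x = -30, y = 0, z = 165 mm), amid a bright 30 x 30 mm steel plate. Round, 9.5 mm wide, straight down through a 10 mm thick top. Below it, out of sight, is the latch's 18 mm wide push pad; its screw is set differently in every box, so that its top lies anywhere from 16 to 34 mm below the mouth.
- face (a joint): Angle of the steel face about its hinge, rad: 0 shut and latched (a little play), about 0.33 popped ajar (top edge 50 mm out from the box), 1.52 all the way down at its stop, lying level in front of the box. Damped, with friction: it stays where it is left, and moves with a few N at its upper edge (3 N more for every 1 rad/s). Latched, it cannot be opened.
- face_hinge (a point): Middle of the hinge of the face, along the dispenser's y axis (dispenser frame x = -61, y = 0, z = 16 mm). The face turns about it towards the front (-x of the dispenser) and down. This point's axes turn with the face: z along the face to its upper edge, x out of its inner side.
- face_edge (a point): Middle of the upper edge of the face, 147 mm from the hinge. The face is a steel sheet 150 wide, 4 thick, its inner surface in the plane of the hinge axis; napkin mouth 80 wide from 28 to 78 mm from the hinge, whole sheet above. A 14 mm wide strike arm stands 40 mm out of the inner side at y = +45, 114 to 129 mm from the hinge; the middle is clear.
- key: Pin key, loose, 50 g, standing upright in its holder, pin down. Origin: the rounded tip of the pin; z up along the pin to the handle. Steel pin 6 mm thick, z = 0 to 60; round red collar 28 mm wide, z = 60 to 64; flat red plastic handle z = 64 to 119, 12 mm thick along the key's x, 26 mm wide along its y.
- key_stand: Key holder, fixed to the worktop: round steel foot 72 mm wide with a black upright tube, 70 mm high overall, 42 mm wide at the flared rim. Origin: centre of its underside. Bore in the middle, straight down: 21 mm wide at the rim, narrowing within 12 mm to 11 mm, floor 9 mm above the worktop. With the key home its collar rests on the rim and the pin's tip is 10 mm above the worktop.
- steel_cup_a: Small steel sauce cup, 68 mm wide, 59 high; leave it alone. Origin: centre of its underside.
- bowls_stone: Stack of two pale bowls, 160 mm wide, 76 high; leave it alone. Origin: centre of its underside.
- salt_shaker: Salt shaker beside the dispenser, 44 mm wide, 90 high; leave it alone. Origin: centre of its underside.
- kitchen_timer: Small white kitchen timer lying flat, 62 x 62 x 20 mm; leave it alone. Origin: centre of its underside.
- scissors: Blue-handled scissors lying flat, 87 x 199 x 9 mm; leave them alone. Origin: centre of their underside.
- latch_zone (a point): Point of the dispenser 25 mm below the key hole's mouth, where the pad of the latch lies on average (not a reading of the pad). The pad pushes back with 4 N at first and about 7 N where it trips, 6 to 7 mm down; at 8 mm is its hard stop. Tripped, it lets a kick spring push the face ajar at once, pin still in; it springs back when the pin is withdrawn, and the face stays ajar.
There are look-alikes about, which are no part of the job. Leave any orange look-alike of the key_stand alone.

How it is judged (in metres and radians):
On the way:
1. the pin stands in the key hole (tip at least 12 mm below the mouth and within 6 mm of its axis) and the face has popped ajar (over 0.1 rad) (z of key in the frame of key_hole below -0.012 m and horizontal distance between key and key_hole below 0.006 m and value of joint face above 0.1 rad), for 0.1 s.
At the end, for the whole second after the job is handed in: The face is all the way down (over 1.35 of its 1.52 rad) and at rest; the key stands pin down in its holder, collar on the rim (tip at most 16 mm above the holder's underside, within 8 mm of its axis, under 0.12 rad from upright), at rest (value of joint face above 1.35 rad and velocity of joint face below 0.05 rad/s and z of key in the frame of key_stand below 0.016 m and horizontal distance between key and key_stand below 0.008 m and angle between key's own z axis and vertical below 0.12 rad and linear speed of key below 0.02 m/s); the robot touches nothing.
It fails at once if the key presses on the dispenser, its face or its latch with more than 20 N (contact force between key and dispenser above 20 N).
It fails at once if the gripper or arm presses on the dispenser or its face with more than 30 N (contact force between any of the fingers, the arm and dispenser above 30 N).
It fails at once if one of the other things on the worktop is moved by more than 30 mm (distance of any of steel_cup_a, bowls_stone, salt_shaker, kitchen_timer, scissors from where it was at the start of the episode above 0.03 m).
It also fails if it takes over 64 s, if anything falls off the work surface, if the arm or the gripper's body presses on something with over 40 N, if the wrist force passes 120 N, or if a joint passes its speed limit or range.

ROBOT

A 7-joint arm with a two-finger parallel gripper is mounted at the origin on a cart in front of the work surface, level with it; the furniture and walls round the work are solid. World frame = base frame: x ahead of the robot, y to its left, z up, the work surface at z = 0. Lengths are in mm, angles in rad, forces in N, time in s.
With the tool pointing down it reaches from about 425 to 825 mm from the base axis. Payload 3.6 kg.
Tool frame: the origin (TCP) lies midway between the tips of the shut fingers; the grasp point (between the pads) lies 19 mm behind it; z points along the fingers, y is the line along which they close (so a half turn about z gives the same grasp; the last joint's range is limited). The gripper opens to 93 mm and grips with 3 to 60 N. Pads are 15 mm wide; open, the fingers measure 128 mm over their backs; the gripper's body (75 mm by 188 mm) begins 65 mm behind the grasp point.
Start: joints at [1.321, 0.615, -0.013, 1.423, 0.008, 1.103, -0.04], TCP at [143.639, -633.9, 218.64] pointing down, gripper open.
Joint ranges: [-3.12, 3.12], [-0.3, 2.06], [-1.34, 1.32], [0.26, 2.42], [-1.36, 4.5], [0.01, 1.98], [-2.84, 2.84]. Speed limits (rad/s): [2.79, 2.79, 3.14, 3.14, 3.14, 3.14, 3.14].

INTERFACE

Orientations are given as a unit quaternion [x, y, z, w].
In Python, from bench import r gives the robot as it stands.
- The arm moves only by the tool play_rows, never from a script. Its argument "rows" is a list of rows, each an object with "offset": the shift along the tool's x, y, z in mm, a list of three; "twist": the turn about the tool's z in degrees. In form: [{"offset": [x, y, z], "twist": twist}, ...]. A call has 1 to 12 rows; each row shifts and turns the commanded pose from where the row before left it, along the tool's axes as they then stand; what a row does not reach is not made up. A row lasts 1/8 s, in which the tool goes at most 62.5 mm and 10.7 degrees, less where a joint would pass 70% of its speed; a pose out of reach is approached as far as the arm can. A call with a gripper value outside its range is refused whole. "fingers" is the closure, from 0 (fully open) to 1 (shut), set as the call begins (left out, the last holds). The fingers move at their own pace and stop on an object; the grip force is fixed at half the most. Time passes only in rows, so rows that do not move let the fingers close. It gives the time, the measured TCP pose, the force, the opening and the grip force at its end, in the units of the state.
- r.state(): the state, without advancing time (a new reading comes with each control period).
- r.get_image(name): name is "scene" or "side" or "wrist"; returns a dict with "image" (400x640x3 uint8, red, green, blue), "fx", "fy", "cx", "cy" (pixels), "eye" and "attitude" of the camera in the world; the wrist camera has in their place "mount" (4x4, takes a point from camera to tool coordinates, whose origin is the TCP and whose axes are the flange's). Camera axes: x right, y down, z forward; pixel columns grow to the right and rows downward; lengths in mm; the calibration is good to about 2 mm. A picture is of the moment at which its call begins: read the wrist's pose just before it. There is no depth.
- r.close_job(): hands the job in; it is judged then, once.
The state is a dict: "clock": time; "joint_pos": joint angles; "qd": joint speeds; "joint_torque": joint torques, N m; "ee_pos": TCP position; "tcp_rot": TCP orientation; "force": force on the tool from outside, world axes, zero at the start; "wrist_torque": the same for the moment, N m; "grip_width": opening from 0.0 (shut) to 1.0 (fully open); "gripper_force": force on a finger pad.
Only numpy, scipy, OpenCV 4.12 (cv2) and the standard library are available. Lean on these libraries where they do the work, as an engineer would, in place of code of your own. Each camera call takes 0.05 s, during which the arm holds its last target. There are 200 camera calls.

## Working session

There is one attempt and no reset: what is moved stays moved. The work goes in short steps, Python scripts to look and compute and a tool call to move; the robot and the scene stay as the last step left them, time stands still between calls to the robot, and variables do not carry over. Pictures are saved under pics/ and viewed, at most 10 in all, crops included, and the job is handed in when it is done.

Besides the shell and the picture viewer there is one more tool, called after "Emit:" as name(argument=value, ...), one argument or row to a line, values as JSON. play_rows: Moves the arm, as the interface text tells. Its arguments: {"type":"object","properties":{"rows":{"type":"array","items":{"type":"object","properties":{"offset":{"type":"array","items":{"type":"number"}},"twist":{"type":"number"}}}},"fingers":{"type":"number"}},"required":["rows"]}

```bash
mkdir -p pics; ls; cat > h.py <<'E'
import numpy as np, cv2
from scipy.spatial.transform import Rotation as R
from bench import r
def cam(n):
    s=r.state(); d=r.get_image(n)
    if 'mount' in d and d.get('mount') is not None:
        T=np.eye(4);T[:3,:3]=R.from_quat(s['tcp_rot']).as_matrix();T[:3,3]=s['ee_pos']
        W=T@np.array(d['mount']); Rm,e=W[:3,:3],W[:3,3]
    else:
        a=np.array(d['attitude']); Rm=a if a.shape==(3,3) else R.from_quat(a).as_matrix(); e=np.array(d['eye'])
    return d['image'],d,Rm,e
def ray(c,u,v):
    _,d,Rm,e=c; k=Rm@np.array([(u-d['cx'])/d['fx'],(v-d['cy'])/d['fy'],1]); return e,k/np.linalg.norm(k)
def plane(c,u,v,z):
    e,k=ray(c,u,v); return e+k*(z-e[2])/k[2]
def proj(c,p):
    _,d,Rm,e=c; q=Rm.T@(np.array(p)-e); return d['fx']*q[0]/q[2]+d['cx'],d['fy']*q[1]/q[2]+d['cy']
def save(im,n): cv2.imwrite('pics/'+n,im[:,:,::-1])
E
python3 - <<'E'
from h import *
s=r.state(); print(s)
for n in('scene','side','wrist'):
    c=cam(n); save(c[0],n+'0.png'); np.save('pics/'+n+'0.npy',c[0]); print(n,c[3],c[2].round(3).tolist(),c[1]['fx'],c[1]['cx'],c[1]['cy'])
E
```

```text
pics
{'clock': 0.0, 'joint_pos': array([ 1.32150046,  0.61594771, -0.01262528,  1.42482866,  0.00807978,
        1.10338926, -0.04037223]), 'qd': array([ 0.00060165,  0.00056024, -0.00019402,  0.00098178, -0.00258665,
       -0.00051981,  0.00052514]), 'joint_torque': array([ 1.11003530e-03, -4.58931327e+01,  2.09160475e-01, -1.65742028e+01,
       -6.10740948e-02,  2.05871364e-02,  2.73853339e-04]), 'ee_pos': array([ 143.47419027, -633.18775218,  217.48591083]), 'tcp_rot': array([ 9.93795762e-01,  1.11213269e-01, -1.46221194e-04, -1.25324398e-03]), 'force': array([ 0.13797785, -1.12927803,  0.59455964]), 'wrist_torque': array([-0.00665466, -0.02966573, -0.01631654]), 'gripper_force': 0.0, 'grip_width': 0.9997999144854189}
scene [-202.51199085  797.03798972 1004.88805856] [[-0.739, -0.429, 0.52], [-0.674, 0.472, -0.568], [-0.001, -0.77, -0.638]] 435.5314819890554 317.8620156535558 201.25687287171104
side [  510.67776956 -1190.02626203   856.04384122] [[1.0, 0.002, 0.029], [-0.023, -0.532, 0.846], [0.017, -0.847, -0.532]] 491.8862394412918 319.64943193314167 199.09376923528993
wrist [ 213.57517369 -617.70596721  383.16737706] [[0.22, -0.942, -0.252], [-0.975, -0.213, -0.056], [-0.001, 0.259, -0.966]] 334.00824959767294 321.2532984488761 198.8186333480314
```

View pics/scene0.png

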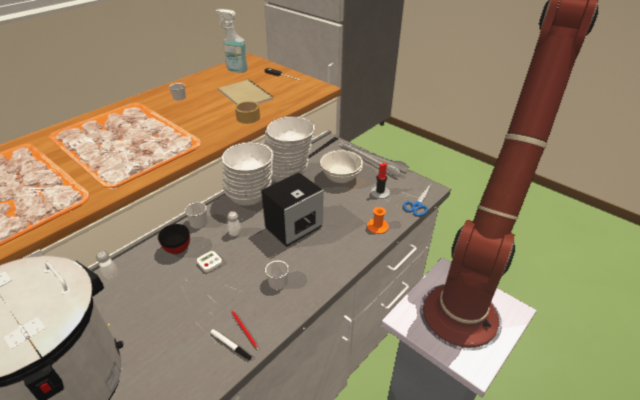

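View pics/side0.png

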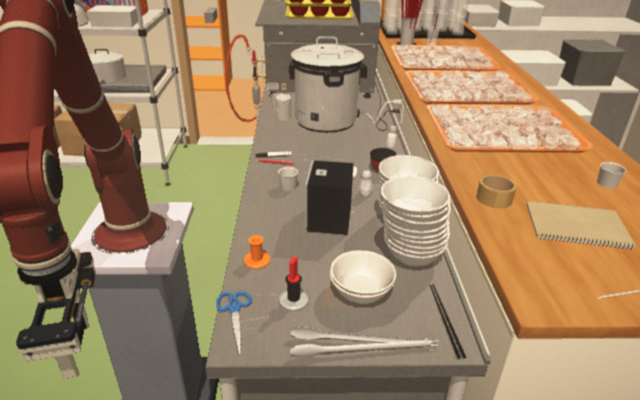

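The scene view shows the dispenser at (293,208) with its face toward the robot, the key in its holder at (381,180), and the orange decoy at (378,220). In the side view the key is at (294,280) and the plate at (320,173). Next I zoom in on both.

```bash
python3 - <<'E'
from h import *
S=np.load('pics/scene0.npy');D=np.load('pics/side0.npy')
def cr(im,x,y,w=80,h=60,k=5): return cv2.resize(im[y:y+h,x:x+w],None,fx=k,fy=k,interpolation=cv2.INTER_CUBIC)
save(np.vstack([np.hstack([cr(S,255,172),cr(D,295,150)]),np.hstack([cr(S,345,155),cr(D,255,252)])]),'m.png')
cs=cam('scene');cd=cam('side')
def tri(p,q):
    a,k=ray(cs,*p);b,l=ray(cd,*q)
    t=np.linalg.lstsq(np.c_[k,-l],b-a,rcond=None)[0]; P,Q=a+k*t[0],b+l*t[1]; return (P+Q)/2,np.linalg.norm(P-Q)
for nm,c,(x,y,w,h) in(('scene',cs,(365,155,30,45)),('side',cd,(280,252,30,60))):
    im=c[0][y:y+h,x:x+w].astype(int); m=(im[...,0]>110)&(im[...,1]<60)&(im[...,2]<60)
    v,u=np.nonzero(m); print(nm,u.mean()+x,v.mean()+y,u.min()+x,u.max()+x,v.min()+y,v.max()+y,m.sum())
    for yy in range(v.min(),v.max()+1): print(yy+y,u[v==yy].min()+x,u[v==yy].max()+x,end='; ')
    print()
E
```

```text
scene 382.03960396039605 171.62376237623764 378 385 164 179 101
164 382 385; 165 380 385; 166 380 385; 167 380 385; 168 379 385; 169 379 385; 170 380 385; 171 379 385; 172 379 385; 173 379 385; 174 379 384; 175 378 384; 176 378 385; 177 379 385; 178 379 385; 179 381 383; 
side 293.23655913978496 272.1720430107527 287 299 258 282 186
258 294 296; 259 295 296; 260 294 296; 261 293 296; 262 291 296; 263 290 296; 264 290 296; 265 290 296; 266 290 296; 267 290 296; 268 290 296; 269 290 296; 270 290 296; 271 290 296; 272 290 296; 273 290 296; 274 290 296; 275 289 298; 276 288 299; 277 287 299; 278 287 299; 279 288 299; 280 288 298; 281 289 297; 282 291 295;
```

View pics/m.png

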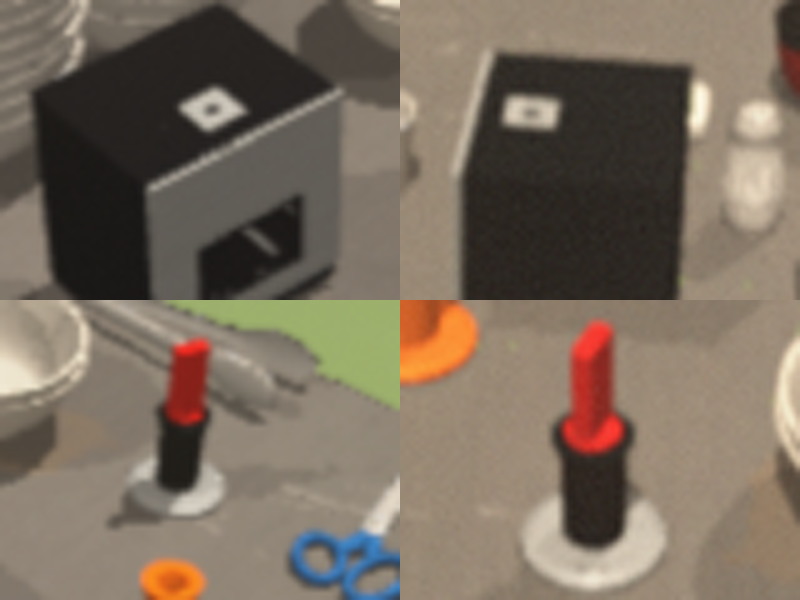

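The mosaic puts the hole at about scene (297.2,193.2) and side (320.8,172.2), and the key collar centre at about side (293,278). The handle's wide side runs roughly along world y.

```bash
python3 - <<'E'
from h import *
cs=cam('scene');cd=cam('side')
f=lambda x,y,ox,oy:(x/5-.4+ox,y/5-.4+oy)
A=lambda x,y:plane(cs,*f(x,y,255,172),165).round(1)
B=lambda x,y:plane(cd,*f(x-400,y,295,150),165).round(1)
print('hole',A(213,108),B(531,113))
print('plate scene',A(178,106),A(208,130),A(246,108),A(213,86))
print('plate side',B(508,94),B(562,97),B(557,131),B(502,128))
print('top sc FR,FL,BL,BR',A(147,187),A(342,92),A(220,4),A(35,95))
print('top sd',B(494,52),B(692,68),B(684,183),B(462,173))
print('stand foot',plane(cs,*f(177,188,345,155),3),plane(cd,*f(194,238,255,252),3))
print('collar',plane(cs,382,178,74),plane(cd,293.2,278,74))
print('handle top',plane(cs,*f(192,47,345,155),129),plane(cd,*f(195,37,255,252),129))
E
```

```text
hole [556.   62.7 165. ] [555.1  56.8 165. ]
plate scene [573.4  75.8 165. ] [543.1  80.1 165. ] [540.9  48.9 165. ] [571.5  46.9 165. ]
plate side [542.2  79.6 165. ] [573.8  76.2 165. ] [569.5  35.7 165. ] [538.1  38.9 165. ]
top sc FR,FL,BL,BR [532.3 142.6 165. ] [507.7  -2.9 165. ] [629.5 -18.7 165. ] [647.2 128.1 165. ]
top sd [534.7 132.6 165. ] [653.1 113.  165. ] [637.7 -22.3 165. ] [515.1 -12.1 165. ]
stand foot [ 479.84741091 -289.29622288    3.        ] [ 481.70285529 -295.06149079    3.        ]
collar [ 474.69694063 -283.59945413   74.        ] [ 482.08638993 -297.92247701   74.        ]
handle top [ 480.78682672 -289.35008294  129.        ] [ 483.5688951  -294.48938121  129.        ]
```

Emit:
play_rows(
  rows=[
    {"offset": [45, -29, -3], "twist": 0},
    {"offset": [45, -29, -3], "twist": 0},
    {"offset": [45, -29, -3], "twist": 0},
    {"offset": [45, -29, -3], "twist": 0},
    {"offset": [45, -29, -3], "twist": 0},
    {"offset": [45, -29, -3], "twist": 0},
    {"offset": [45, -29, -3], "twist": 0},
    {"offset": [45, -29, -3], "twist": 0},
    {"offset": [45, -29, -3], "twist": 0},
    {"offset": [0, 0, 0], "twist": 0},
    {"offset": [0, 0, 0], "twist": 0},
  ],
  fingers=0,
)

```text
clock: 1.72
ee_pos: [480.3, -290.6, 245.6]
tcp_rot: [0.994, 0.111, -0.001, 0.0]
force: [-0.7, 0.0, -0.4]
grip_width: 1.002
gripper_force: 0.0
```

```bash
python3 - <<'E'
from h import *
c=cam('wrist'); save(c[0],'w1.png'); s=r.state(); print(s['ee_pos'],s['tcp_rot'],s['force'])
for p in ([481,-291,129],[481,-291,10]): print(proj(c,p))
hsv=cv2.cvtColor(c[0],cv2.COLOR_RGB2HSV)
m=(((hsv[...,0]<5)|(hsv[...,0]>174))&(hsv[...,1]>150)&(hsv[...,2]>90)).astype(np.uint8)
n,_,st,ce=cv2.connectedComponentsWithStats(m)
print([(st[i],ce[i]) for i in range(1,n) if st[i][4]>60])
E
```

```text
[ 479.68463636 -291.36627385  245.56751531] [ 9.93935482e-01  1.09962134e-01 -6.40702471e-04  4.18720181e-04] [-0.33623225  0.09862973 -0.44271867]
(np.float64(321.4768334175219), np.float64(193.93199581829734))
(np.float64(321.21257574755185), np.float64(169.89999355962902))
[(array([308, 165,  29,  37, 788], dtype=int32), array([322.97588832, 181.77284264]))]
```

View pics/w1.png

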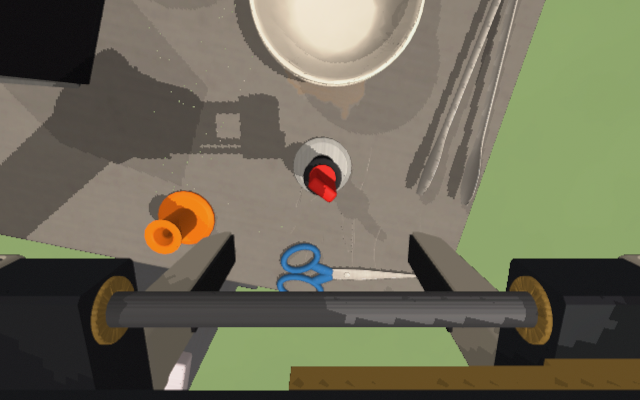

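The wrist view shows the key at (323,182), upright inside the steel foot (322,167), with the handle slanted. I crop to get its yaw and centre.

```bash
python3 - <<'E'
from h import *
im=cv2.imread('pics/w1.png'); cv2.imwrite('pics/w1c.png',cv2.resize(im[130:208,284:360],None,fx=7.5,fy=7.5,interpolation=cv2.INTER_CUBIC))
E
```

```text
(no output)
```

View pics/w1c.png

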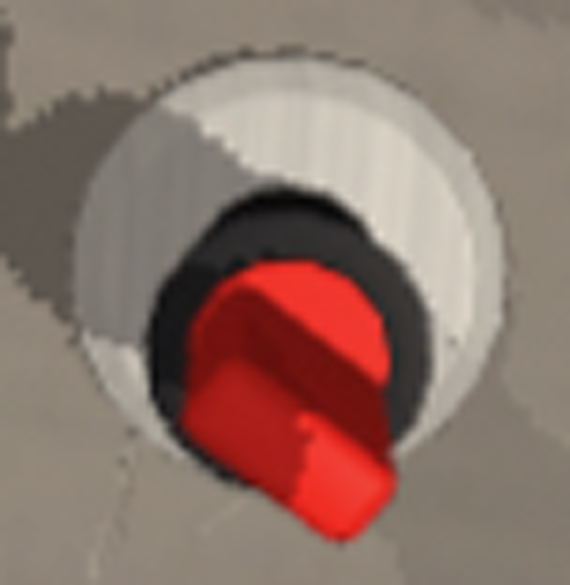

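```bash
python3 - <<'E'
from h import *
c=cam('wrist'); f=lambda x,y:(x/7.5-.43+284,y/7.5-.43+130)
P=lambda x,y,z:plane(c,*f(x,y),z)[:2]
q=[P(*a,129) for a in((238,355),(395,480),(345,540),(185,425))]
print('top',np.mean(q,0),[np.linalg.norm(q[i]-q[i-1]).round(1) for i in range(4)])
for a,b in((0,1),(3,2)):
    d=q[b]-q[a]; print('yaw long',np.degrees(np.arctan2(d[1],d[0])))
print('rim',P(148,345,70),P(432,345,70),P(240,487,70))
print('foot',P(75,265,0),P(503,265,0),P(290,52,0))
X=R.from_quat(r.state()['tcp_rot']).as_matrix(); print(np.degrees(np.arctan2(X[1,0],X[0,0])), X[:,1])
cs=cam('scene');cd=cam('side')
def sub(c,x,y,w,h,bias):
    im=cv2.cvtColor(c[0],cv2.COLOR_RGB2GRAY)[y:y+h,x:x+w]; b=(im>bias).astype(np.uint8)
    k=max(cv2.findContours(b,0,2)[0],key=cv2.contourArea); return [plane(c,u+x,v+y,165)[:2].round(1) for u,v in cv2.boxPoints(cv2.minAreaRect(k))],plane(c,*(np.array(cv2.minAreaRect(k)[0])+[x,y]),165)
print(sub(cs,288,187,19,13,130)); print(sub(cd,313,166,16,13,130))
E
```

```text
top [ 484.28990935 -291.74865909] [np.float64(10.3), np.float64(23.4), np.float64(9.2), np.float64(23.1)]
yaw long -116.55459998826304
yaw long -114.02927555930646
rim [ 480.89466921 -272.53500561] [ 489.43898305 -310.89740865] [ 463.8511657  -289.28944653]
foot [ 477.26488297 -257.4051105 ] [ 492.65956895 -326.50173744] [ 518.89572715 -284.51629005]
12.574610985828086 [ 2.17711530e-01 -9.76012938e-01  6.59509701e-04]
([array([572.8,  73.9]), array([567.9,  38.1]), array([540. ,  53.5]), array([545.2,  88.5])], array([556.34242078,  63.65810295, 165.        ]))
([array([539.2,  46.6]), array([542.4,  79.7]), array([571.6,  69.8]), array([567.8,  37. ])], array([555.27351594,  58.10909167, 165.        ]))
```

Emit:
play_rows(
  rows=[
    {"offset": [4.4, 1.4, 0], "twist": 0},
    {"offset": [0, 0, 20], "twist": -10.4},
    {"offset": [0, 0, 20], "twist": -10.4},
    {"offset": [0, 0, 20], "twist": -10.4},
    {"offset": [0, 0, 10], "twist": -10.4},
    {"offset": [0, 0, 0], "twist": -10.4},
    {"offset": [0, 0, 0], "twist": 0},
    {"offset": [0, 0, 0], "twist": 0},
  ],
)

```text
clock: 2.92
ee_pos: [485.7, -290.6, 175.8]
tcp_rot: [0.845, 0.534, 0.0, 0.0]
force: [-0.4, -0.4, 0.1]
grip_width: 1.001
gripper_force: 0.0
```

```bash
python3 - <<'E'
from h import *
c=cam('wrist'); save(c[0][100:400,170:470],'w2.png'); s=r.state(); print(s['ee_pos'],s['tcp_rot'])
X=R.from_quat(s['tcp_rot']).as_matrix(); print(X[:,0],X[:,1])
E
```

```text
[ 485.68880654 -290.47891058  175.8729556 ] [8.45148146e-01 5.34532078e-01 1.27075719e-04 2.31641361e-04]
[ 4.28550883e-01  9.03517648e-01 -3.28438598e-05] [ 9.03517530e-01 -4.28550808e-01  5.27394629e-04]
```

View pics/w2.png

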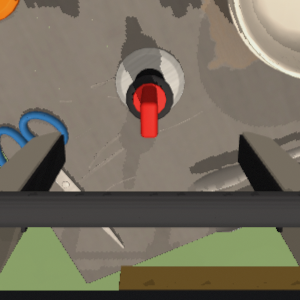

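The crop shows the handle aligned (long side vertical at u≈149) and centred between the fingers (65 to 237), so I descend and grip.

Emit:
play_rows(
  rows=[
    {"offset": [-1.8, -0.7, 18], "twist": 0},
    {"offset": [0, 0, 24], "twist": 0},
    {"offset": [0, 0, 24], "twist": 0},
    {"offset": [0, 0, 16], "twist": 0},
    {"offset": [0, 0, 8], "twist": 0},
    {"offset": [0, 0, 0], "twist": 0},
    {"offset": [0, 0, 0], "twist": 0},
  ],
)

```text
clock: 3.85
ee_pos: [484.8, -291.8, 86.4]
tcp_rot: [0.845, 0.536, 0.0, 0.001]
force: [-0.1, 0.2, 0.7]
grip_width: 1.002
gripper_force: 0.0
```

Emit:
play_rows(
  rows=[
    {"offset": [0, 0, 0], "twist": 0},
    {"offset": [0, 0, 0], "twist": 0},
    {"offset": [0, 0, 0], "twist": 0},
    {"offset": [0, 0, 0], "twist": 0},
    {"offset": [0, 0, 0], "twist": 0},
    {"offset": [0, 0, 0], "twist": 0},
    {"offset": [0, 0, 0], "twist": 0},
    {"offset": [0, 0, 0], "twist": 0},
  ],
  fingers=1,
)

```text
clock: 4.85
ee_pos: [484.2, -291.5, 85.7]
tcp_rot: [0.844, 0.536, 0.0, -0.0]
force: [-0.2, 0.3, -0.6]
grip_width: 0.19
gripper_force: 0.0
```

Emit:
play_rows(
  rows=[
    {"offset": [0, 0, 0], "twist": 0},
    {"offset": [0, 0, 0], "twist": 0},
    {"offset": [0, 0, 0], "twist": 0},
    {"offset": [0, 0, 0], "twist": 0},
  ],
)

```text
clock: 5.35
ee_pos: [484.1, -291.5, 85.7]
tcp_rot: [0.844, 0.536, 0.0, -0.0]
force: [-0.6, 0.3, 0.1]
grip_width: 0.125
gripper_force: 30.0
```

Emit:
play_rows(
  rows=[
    {"offset": [0, 0, -10], "twist": 0},
    {"offset": [0, 0, -20], "twist": 0},
    {"offset": [0, 0, -20], "twist": 0},
    {"offset": [0, 0, -30], "twist": 0},
    {"offset": [0, 0, -40], "twist": 0},
    {"offset": [0, 0, -40], "twist": 0},
    {"offset": [0, 0, -30], "twist": 0},
    {"offset": [0, 0, -10], "twist": 0},
  ],
)

```text
clock: 6.35
ee_pos: [484.9, -291.7, 288.2]
tcp_rot: [0.844, 0.536, 0.001, 0.002]
force: [0.1, -0.1, -1.2]
grip_width: 0.127
gripper_force: 30.0
```

Emit:
play_rows(
  rows=[
    {"offset": [20, -5, 0], "twist": 0},
    {"offset": [40, -10, 0], "twist": 0},
    {"offset": [40, -10, 0], "twist": 0},
    {"offset": [40, -10, 0], "twist": 0},
    {"offset": [40, -10, 0], "twist": 0},
    {"offset": [40, -10, 0], "twist": 0},
    {"offset": [40, -10, 0], "twist": 0},
    {"offset": [40, -10, 0], "twist": 0},
    {"offset": [30, -7, 0], "twist": 0},
    {"offset": [18, -2, 0], "twist": 0},
    {"offset": [0, 0, 0], "twist": 0},
    {"offset": [0, 0, 0], "twist": 0},
  ],
)

```text
clock: 7.85
ee_pos: [556.2, 57.3, 285.1]
tcp_rot: [0.845, 0.535, -0.001, 0.0]
force: [-0.4, 0.4, -0.6]
grip_width: 0.121
gripper_force: 30.0
```

```bash
python3 - <<'E'
from h import *
c=cam('wrist'); s=r.state(); print(s['ee_pos'],s['tcp_rot'],s['force'])
np.save('pics/w3.npy',c[0])
X=R.from_quat(s['tcp_rot']).as_matrix(); print(X)
t=s['ee_pos']+X[:,2]*75.7; print('tip',t,proj(c,t),'hole',proj(c,[555.7,60,165]))
save(c[0],'w3.png')
E
```

```text
[556.31716341  57.07464298 285.32945266] [ 8.45222457e-01  5.34414076e-01 -6.91626969e-04  3.38526906e-04] [ 0.13962662  0.27351237 -0.13221134]
[[ 4.28802234e-01  9.03398025e-01 -8.07330205e-04]
 [ 9.03397089e-01 -4.28802961e-01 -1.31149146e-03]
 [-1.53098438e-03 -1.66969288e-04 -9.99998814e-01]]
tip [556.25604851  56.97536308 209.62954244] (np.float64(321.0767759831025), np.float64(207.90966418344942)) hole (np.float64(319.0370923483319), np.float64(190.60542682361617))
```

View pics/w3.png

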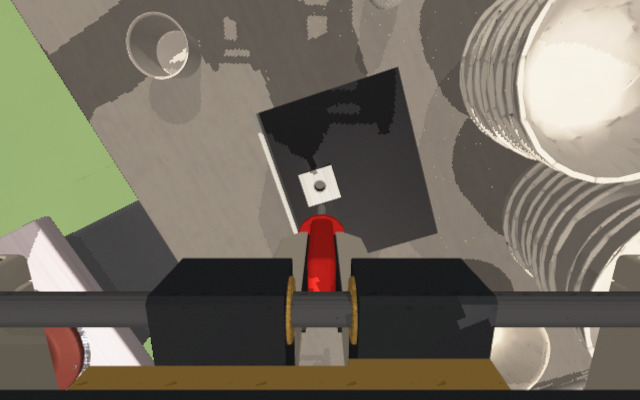

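The picture shows the plate with its hole at about (320,186) and the pin tip just below it at about (322,207). I crop in and measure the hole numerically.

```bash
python3 - <<'E'
from h import *
c=cam('wrist'); im=c[0]; g=cv2.cvtColor(im,cv2.COLOR_RGB2GRAY)
x0,y0=294,160
b=(g[y0:y0+50,x0:x0+52]>150).astype(np.uint8)
k=max(cv2.findContours(b,0,2)[0],key=cv2.contourArea); rc=cv2.minAreaRect(k); print(rc)
pc=np.array(rc[0])+[x0,y0]; print('plate ctr',pc,plane(c,*pc,165))
for p in cv2.boxPoints(rc): print(plane(c,*(p+[x0,y0]),165)[:2].round(1))
h=np.zeros_like(b); cv2.drawContours(h,[cv2.convexHull(k)],0,1,-1); h=cv2.erode(h,np.ones((7,7))); 
v,u=np.nonzero(h&(1-b)); print('hole',u.mean()+x0,v.mean()+y0,len(u),plane(c,u.mean()+x0,v.mean()+y0,165))
# face top steel edge line & box edges in this view
cv2.imwrite('pics/w3c.png',cv2.resize(im[150:250,260:380,::-1],None,fx=6.5,fy=6,interpolation=cv2.INTER_CUBIC))
for n in('scene','side'):
    d=cam(n); s=r.state(); t=s['ee_pos']-[0,0,75.7]; print(n,proj(d,t),proj(d,t+[0,0,60]))
    (u,v)=map(int,proj(d,t)); q=d[0][v-35:v+15,u-25:u+25]; np.save(f'pics/{n}3.npy',q); globals()[n]=cv2.resize(q[...,::-1],None,fx=8,fy=8,interpolation=cv2.INTER_CUBIC); print(u-25,v-35)
cv2.imwrite('pics/k3.png',np.hstack([scene,side]))
E
```

```text
((25.02720832824707, 25.514070510864258), (33.65560531616211, 34.30532455444336), 72.34988403320312)
plate ctr [319.02720833 185.51407051] [557.81600387  63.87407409 165.        ]
[545.1  80.6]
[574.7  76.6]
[570.7  46.9]
[540.4  50.7]
hole 318.979797979798 185.63636363636363 99 [557.73107441  63.79276042 165.        ]
scene (np.float64(297.8649522013869), np.float64(180.75741324894054)) (np.float64(297.2391369195949), np.float64(164.46571445062813))
272 145
side (np.float64(321.5569428112942), np.float64(158.21155234201657)) (np.float64(321.97078526586023), np.float64(139.00328830404737))
296 123
```

View pics/w3c.png

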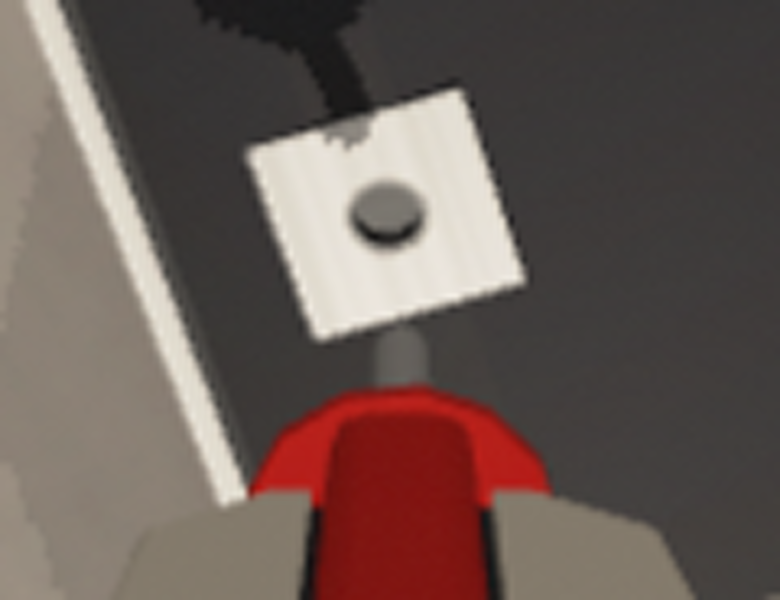

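The crop shows the hole centre at about (319,185.6) and the pin tip edge at (321.1,203.8), close to where it was predicted. I correct x by +6.3 and y by −1.7 and lower to just above the plate.

Emit:
play_rows(
  rows=[
    {"offset": [3.3, -0.9, 0], "twist": 0},
    {"offset": [3, -0.8, 0], "twist": 0},
    {"offset": [0, 0, 12], "twist": 0},
    {"offset": [0, 0, 12], "twist": 0},
    {"offset": [0, 0, 8], "twist": 0},
    {"offset": [0, 0, 4], "twist": 0},
    {"offset": [0, 0, 0], "twist": 0},
    {"offset": [0, 0, 0], "twist": 0},
    {"offset": [0, 0, 0], "twist": 0},
  ],
)

```text
clock: 9.18
ee_pos: [557.9, 65.5, 250.1]
tcp_rot: [0.844, 0.536, 0.0, 0.0]
force: [0.7, 0.5, -1.5]
grip_width: 0.129
gripper_force: 30.0
```

```bash
python3 - <<'E'
from h import *
s=r.state(); print(s['ee_pos'],s['force'])
t=s['ee_pos']-[0,0,75.7]; o=[]
for n in('wrist','scene','side'):
    d=cam(n); u,v=map(int,proj(d,t)); print(n,proj(d,t),proj(d,[557.8,63.8,165]),u-16,v-20)
    o.append(cv2.resize(d[0][v-20:v+16,u-16:u+16,::-1],None,fx=8,fy=8,interpolation=cv2.INTER_CUBIC)); np.save(f'pics/{n}4.npy',d[0])
cv2.imwrite('pics/k4.png',np.hstack(o))
E
```

```text
[557.89590952  65.53925968 250.0856685 ] [ 0.70605412  0.54374529 -1.47690594]
wrist (np.float64(320.6962049494916), np.float64(207.68972752970498)) (np.float64(321.5360172264261), np.float64(206.25119432152925)) 304 187
scene (np.float64(296.01317599700087), np.float64(190.98609834801448)) (np.float64(296.53170324850527), np.float64(193.12351326468598)) 280 170
side (np.float64(321.7358448516554), np.float64(167.89784862111512)) (np.float64(321.65646628756303), np.float64(171.02637015593723)) 305 147
```

View pics/k4.png

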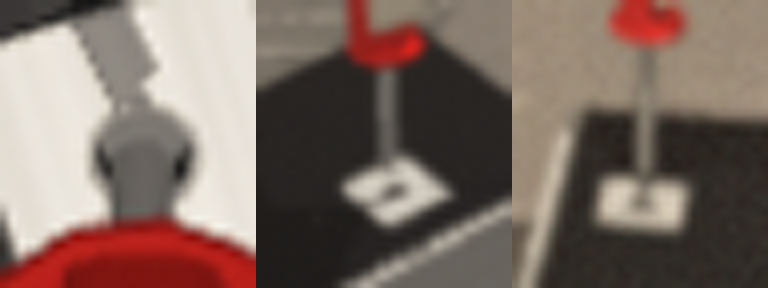

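In the wrist crop the hole is centred at about (144,158) and the pin at 141. Allowing for perspective, the tip is about 2 mm too far along tool +x, and the scene crop agrees. I correct and start descending.

Emit:
play_rows(
  rows=[
    {"offset": [-2, 0.3, 0], "twist": 0},
    {"offset": [0, 0, 0], "twist": 0},
    {"offset": [0, 0, 3], "twist": 0},
    {"offset": [0, 0, 3], "twist": 0},
    {"offset": [0, 0, 0], "twist": 0},
    {"offset": [0, 0, 0], "twist": 0},
  ],
)

```text
clock: 10.07
ee_pos: [557.1, 63.6, 243.7]
tcp_rot: [0.844, 0.536, 0.0, -0.0]
force: [-0.3, 0.8, -0.7]
grip_width: 0.129
gripper_force: 30.0
```

Emit:
play_rows(
  rows=[
    {"offset": [0, 0, 1], "twist": 0},
    {"offset": [0, 0, 1], "twist": 0},
    {"offset": [0, 0, 1], "twist": 0},
    {"offset": [0, 0, 0], "twist": 0},
    {"offset": [0, 0, 0], "twist": 0},
  ],
)

```text
clock: 10.7
ee_pos: [557.1, 63.5, 240.7]
tcp_rot: [0.844, 0.536, 0.0, -0.0]
force: [0.8, -0.3, -0.4]
grip_width: 0.129
gripper_force: 30.0
```

Emit:
play_rows(
  rows=[
    {"offset": [0, 0, 1], "twist": 0},
    {"offset": [0, 0, 1], "twist": 0},
    {"offset": [0, 0, 0], "twist": 0},
    {"offset": [0, 0, 0], "twist": 0},
  ],
)

```text
clock: 11.2
ee_pos: [557.1, 63.5, 238.7]
tcp_rot: [0.844, 0.536, 0.0, -0.0]
force: [0.2, 0.9, -0.0]
grip_width: 0.126
gripper_force: 30.0
```

Emit:
play_rows(
  rows=[
    {"offset": [0, 0, 1], "twist": 0},
    {"offset": [0, 0, 1], "twist": 0},
    {"offset": [0, 0, 0], "twist": 0},
    {"offset": [0, 0, 0], "twist": 0},
  ],
)

```text
clock: 11.7
ee_pos: [557.1, 63.5, 236.7]
tcp_rot: [0.844, 0.536, 0.0, -0.0]
force: [-0.3, -0.5, -1.6]
grip_width: 0.128
gripper_force: 30.0
```

Emit:
play_rows(
  rows=[
    {"offset": [0, 0, 1], "twist": 0},
    {"offset": [0, 0, 1], "twist": 0},
    {"offset": [0, 0, 0], "twist": 0},
    {"offset": [0, 0, 0], "twist": 0},
  ],
)

```text
clock: 12.2
ee_pos: [557.1, 63.5, 234.7]
tcp_rot: [0.844, 0.536, 0.0, -0.0]
force: [-0.5, -0.2, -0.8]
grip_width: 0.125
gripper_force: 30.0
```

Emit:
play_rows(
  rows=[
    {"offset": [0, 0, 1], "twist": 0},
    {"offset": [0, 0, 1], "twist": 0},
    {"offset": [0, 0, 1], "twist": 0},
    {"offset": [0, 0, 1], "twist": 0},
    {"offset": [0, 0, 0], "twist": 0},
    {"offset": [0, 0, 0], "twist": 0},
  ],
)

```text
clock: 12.95
ee_pos: [557.1, 63.5, 230.7]
tcp_rot: [0.844, 0.536, 0.0, -0.0]
force: [-0.2, 0.5, -0.8]
grip_width: 0.128
gripper_force: 30.0
```

Emit:
play_rows(
  rows=[
    {"offset": [0, 0, 1], "twist": 0},
    {"offset": [0, 0, 1], "twist": 0},
    {"offset": [0, 0, 1], "twist": 0},
    {"offset": [0, 0, 1], "twist": 0},
    {"offset": [0, 0, 0], "twist": 0},
    {"offset": [0, 0, 0], "twist": 0},
  ],
)

```text
clock: 13.7
ee_pos: [557.1, 63.5, 226.7]
tcp_rot: [0.844, 0.536, 0.0, -0.0]
force: [0.3, 0.6, -0.7]
grip_width: 0.125
gripper_force: 30.0
```

Emit:
play_rows(
  rows=[
    {"offset": [0, 0, 1], "twist": 0},
    {"offset": [0, 0, 1], "twist": 0},
    {"offset": [0, 0, 1], "twist": 0},
    {"offset": [0, 0, 0], "twist": 0},
    {"offset": [0, 0, 0], "twist": 0},
  ],
)

```text
clock: 14.32
ee_pos: [557.1, 63.5, 223.7]
tcp_rot: [0.844, 0.536, 0.0, -0.0]
force: [-0.2, -0.4, -0.8]
grip_width: 0.128
gripper_force: 30.0
```

Emit:
play_rows(
  rows=[
    {"offset": [0, 0, 1], "twist": 0},
    {"offset": [0, 0, 1], "twist": 0},
    {"offset": [0, 0, 0], "twist": 0},
    {"offset": [0, 0, 0], "twist": 0},
  ],
)

```text
clock: 14.82
ee_pos: [557.1, 63.5, 221.7]
tcp_rot: [0.844, 0.536, 0.0, -0.0]
force: [0.3, -0.4, -0.3]
grip_width: 0.13
gripper_force: 30.0
```

Emit:
play_rows(
  rows=[
    {"offset": [0, 0, 1], "twist": 0},
    {"offset": [0, 0, 1], "twist": 0},
    {"offset": [0, 0, 0], "twist": 0},
    {"offset": [0, 0, 0], "twist": 0},
  ],
)

```text
clock: 15.32
ee_pos: [557.1, 63.5, 219.7]
tcp_rot: [0.844, 0.536, 0.0, -0.0]
force: [-0.8, -0.2, -0.4]
grip_width: 0.125
gripper_force: 30.0
```

Emit:
play_rows(
  rows=[
    {"offset": [0, 0, 1], "twist": 0},
    {"offset": [0, 0, 1], "twist": 0},
    {"offset": [0, 0, 0], "twist": 0},
    {"offset": [0, 0, 0], "twist": 0},
  ],
)

```text
clock: 15.82
ee_pos: [557.1, 63.5, 217.7]
tcp_rot: [0.844, 0.536, 0.0, -0.0]
force: [0.5, 0.6, -0.2]
grip_width: 0.127
gripper_force: 30.0
```

Emit:
play_rows(
  rows=[
    {"offset": [0, 0, 1], "twist": 0},
    {"offset": [0, 0, 1], "twist": 0},
    {"offset": [0, 0, 0], "twist": 0},
    {"offset": [0, 0, 0], "twist": 0},
  ],
)

```text
clock: 16.32
ee_pos: [557.2, 63.6, 216.2]
tcp_rot: [0.844, 0.536, 0.0, 0.0]
force: [-0.4, -0.1, 5.3]
grip_width: 0.13
gripper_force: 30.0
```

Emit:
play_rows(
  rows=[
    {"offset": [0, 0, 1], "twist": 0},
    {"offset": [0, 0, 1], "twist": 0},
    {"offset": [0, 0, 0], "twist": 0},
    {"offset": [0, 0, 0], "twist": 0},
  ],
)

```text
clock: 16.82
ee_pos: [557.2, 63.6, 214.2]
tcp_rot: [0.844, 0.536, 0.0, 0.0]
force: [-1.4, -1.0, 5.0]
grip_width: 0.128
gripper_force: 30.0
```

Emit:
play_rows(
  rows=[
    {"offset": [0, 0, 1], "twist": 0},
    {"offset": [0, 0, 1], "twist": 0},
    {"offset": [0, 0, 0], "twist": 0},
    {"offset": [0, 0, 0], "twist": 0},
  ],
)

```text
clock: 17.32
ee_pos: [557.2, 63.7, 212.4]
tcp_rot: [0.844, 0.536, 0.0, 0.0]
force: [-0.2, 1.0, 5.7]
grip_width: 0.125
gripper_force: 30.0
```

Emit:
play_rows(
  rows=[
    {"offset": [0, 0, 1], "twist": 0},
    {"offset": [0, 0, 0], "twist": 0},
    {"offset": [0, 0, 0], "twist": 0},
  ],
)

```text
clock: 17.7
ee_pos: [557.3, 63.6, 211.4]
tcp_rot: [0.844, 0.536, 0.0, 0.0]
force: [-2.7, -0.5, 6.2]
grip_width: 0.127
gripper_force: 30.0
```

```bash
cat > chk.py <<'E'
from h import *
a=np.load('pics/scene4.npy').astype(int); c=cam('scene'); s=r.state()
d=np.abs(c[0].astype(int)-a).sum(2)[195:250,262:325]
print('changed',(d>60).sum(),s['ee_pos'],s['force'])
E
python3 chk.py
```

```text
changed 972 [557.326539    63.62436889 211.38655055] [-1.04724406 -0.57171973  6.14274024]
```

```bash
cat >> chk.py <<'E'
th=np.radians(-7.7); ex=np.array([np.cos(th),np.sin(th),0]); ey=np.array([-np.sin(th),np.cos(th),0]); H=np.array([557.3,63.8,0])-ex*-30
def fp(a,l=147,y=0): return H+ex*(-61-l*np.sin(a))+ey*y+np.array([0,0,16+l*np.cos(a)])
g0=cv2.cvtColor(a.astype(np.uint8),cv2.COLOR_RGB2GRAY); g1=cv2.cvtColor(c[0],cv2.COLOR_RGB2GRAY)
for y in(-40,0,40):
    print(y,[(lambda u,v:(round(q,2),g0[int(v+.5),int(u+.5)],g1[int(v+.5),int(u+.5)]))(*proj(c,fp(q,147,y))) for q in np.arange(-.06,.44,.04)])
E
python3 chk.py | sed 's/np.[a-z0-9]*(//g'
```

```text
changed 1065 [557.32643144  63.62625684 211.40494512] [-2.47318571  0.23289188  5.06154312]
-40 [(-0.06), 36), 35)), (-0.02), 46), 34)), (0.02), 145), 29)), (0.06), 108), 28)), (0.1), 101), 27)), (0.14), 101), 27)), (0.18), 101), 27)), (0.22), 101), 29)), (0.26), 100), 63)), (0.3), 104), 178)), (0.34), 130), 101)), (0.38), 142), 90)), (0.42), 140), 90))]
0 [(-0.06), 40), 39)), (-0.02), 47), 36)), (0.02), 124), 29)), (0.06), 124), 26)), (0.1), 100), 26)), (0.14), 100), 26)), (0.18), 100), 26)), (0.22), 100), 26)), (0.26), 100), 73)), (0.3), 100), 179)), (0.34), 100), 90)), (0.38), 89), 90)), (0.42), 64), 90))]
40 [(-0.06), 34), 28)), (-0.02), 38), 28)), (0.02), 100), 28)), (0.06), 155), 59)), (0.1), 100), 102)), (0.14), 99), 71)), (0.18), 98), 43)), (0.22), 100), 92)), (0.26), 100), 116)), (0.3), 100), 186)), (0.34), 101), 94)), (0.38), 70), 89)), (0.42), 57), 90))]
```

The face edge now shows at about 0.3 rad, so the latch has tripped. I withdraw straight up and carry the key back.

Emit:
play_rows(
  rows=[
    {"offset": [0, 0, -5], "twist": 0},
    {"offset": [0, 0, -10], "twist": 0},
    {"offset": [0, 0, -15], "twist": 0},
    {"offset": [0, 0, -15], "twist": 0},
    {"offset": [0, 0, -15], "twist": 0},
    {"offset": [0, 0, -10], "twist": 0},
    {"offset": [0, 0, -5], "twist": 0},
  ],
)

```text
clock: 18.68
ee_pos: [557.2, 63.6, 286.5]
tcp_rot: [0.844, 0.536, 0.0, 0.0]
force: [0.0, 0.3, -0.2]
grip_width: 0.131
gripper_force: 30.0
```

Emit:
play_rows(
  rows=[
    {"offset": [-20, 5, 0], "twist": 0},
    {"offset": [-40, 10, 0], "twist": 0},
    {"offset": [-40, 10, 0], "twist": 0},
    {"offset": [-40, 10, 0], "twist": 0},
    {"offset": [-40, 10, 0], "twist": 0},
    {"offset": [-40, 10, 0], "twist": 0},
    {"offset": [-40, 10, 0], "twist": 0},
    {"offset": [-40, 10, 0], "twist": 0},
    {"offset": [-32, 7, 0], "twist": 0},
    {"offset": [-20, 3, 0], "twist": 0},
    {"offset": [0, 0, 0], "twist": 0},
    {"offset": [0, 0, 0], "twist": 0},
  ],
)

```text
clock: 20.18
ee_pos: [484.3, -289.3, 285.6]
tcp_rot: [0.844, 0.537, 0.001, -0.001]
force: [-0.1, 0.5, -0.1]
grip_width: 0.13
gripper_force: 30.0
```

```bash
python3 - <<'E'
from h import *
s=r.state(); X=R.from_quat(s['tcp_rot']).as_matrix(); print(s['ee_pos'],s['force'],s['tcp_rot'],X.T@(np.array([484.2,-291.5,85.7])-s['ee_pos']))
E
python3 chk.py | sed 's/np.[a-z0-9]*(//g' | sed -n 3p
```

```text
[ 484.34891393 -289.34999565  285.64487666] [-0.09552046  0.46956388 -0.07607579] [ 8.43837768e-01  5.36597813e-01  5.20282565e-04 -5.80605065e-04] [ -2.31035867   0.86129175 199.94128842]
0 [(-0.06), 40), 37)), (-0.02), 47), 35)), (0.02), 124), 28)), (0.06), 124), 25)), (0.1), 100), 25)), (0.14), 100), 25)), (0.18), 100), 25)), (0.22), 100), 25)), (0.26), 100), 25)), (0.3), 100), 34)), (0.34), 100), 180)), (0.38), 89), 102)), (0.42), 64), 85))]
```

Emit:
play_rows(
  rows=[
    {"offset": [-2.3, 0.9, 0], "twist": 0},
    {"offset": [0, 0, 25], "twist": 0},
    {"offset": [0, 0, 35], "twist": 0},
    {"offset": [0, 0, 35], "twist": 0},
    {"offset": [0, 0, 25], "twist": 0},
    {"offset": [0, 0, 12], "twist": 0},
    {"offset": [0, 0, 0], "twist": 0},
    {"offset": [0, 0, 0], "twist": 0},
  ],
)

```text
clock: 21.22
ee_pos: [484.7, -293.8, 154.8]
tcp_rot: [0.844, 0.536, 0.001, 0.001]
force: [0.2, 0.2, -0.8]
grip_width: 0.126
gripper_force: 30.0
```

Emit:
play_rows(
  rows=[
    {"offset": [1.9, -1.4, 0], "twist": 0},
    {"offset": [0, 0, 0], "twist": 0},
    {"offset": [0, 0, 6], "twist": 0},
    {"offset": [0, 0, 0], "twist": 0},
    {"offset": [0, 0, 0], "twist": 0},
  ],
)

```text
clock: 21.85
ee_pos: [483.2, -291.3, 147.5]
tcp_rot: [0.845, 0.536, -0.0, -0.0]
force: [-0.1, 0.6, -0.6]
grip_width: 0.128
gripper_force: 30.0
```

Emit:
play_rows(
  rows=[
    {"offset": [0.4, 0.9, 0], "twist": 0},
    {"offset": [0, 0, 5], "twist": 0},
    {"offset": [0, 0, 8], "twist": 0},
    {"offset": [0, 0, 8], "twist": 0},
    {"offset": [0, 0, 0], "twist": 0},
    {"offset": [0, 0, 0], "twist": 0},
  ],
)

```text
clock: 22.6
ee_pos: [484.3, -291.3, 126.6]
tcp_rot: [0.844, 0.536, 0.0, -0.0]
force: [-0.4, -0.5, -0.0]
grip_width: 0.128
gripper_force: 30.0
```

Emit:
play_rows(
  rows=[
    {"offset": [0, 0, 8], "twist": 0},
    {"offset": [0, 0, 10], "twist": 0},
    {"offset": [0, 0, 10], "twist": 0},
    {"offset": [0, 0, 6], "twist": 0},
    {"offset": [0, 0, 0], "twist": 0},
    {"offset": [0, 0, 0], "twist": 0},
  ],
)

```text
clock: 23.35
ee_pos: [484.5, -291.4, 92.9]
tcp_rot: [0.844, 0.536, 0.0, 0.0]
force: [0.3, 0.6, -1.5]
grip_width: 0.128
gripper_force: 30.0
```

Emit:
play_rows(
  rows=[
    {"offset": [0, 0, 4], "twist": 0},
    {"offset": [0, 0, 2], "twist": 0},
    {"offset": [0, 0, 1], "twist": 0},
    {"offset": [0, 0, 0], "twist": 0},
    {"offset": [0, 0, 0], "twist": 0},
  ],
)

```text
clock: 23.98
ee_pos: [484.3, -291.3, 85.7]
tcp_rot: [0.844, 0.536, 0.0, 0.0]
force: [-0.5, -0.8, -1.3]
grip_width: 0.13
gripper_force: 30.0
```

Emit:
play_rows(
  rows=[
    {"offset": [0, 0, 0], "twist": 0},
    {"offset": [0, 0, 0], "twist": 0},
    {"offset": [0, 0, 0], "twist": 0},
    {"offset": [0, 0, 0], "twist": 0},
    {"offset": [0, 0, 0], "twist": 0},
    {"offset": [0, 0, 0], "twist": 0},
    {"offset": [0, 0, 0], "twist": 0},
  ],
  fingers=0.3,
)

```text
clock: 24.85
ee_pos: [484.3, -291.3, 85.7]
tcp_rot: [0.844, 0.536, 0.0, -0.0]
force: [-0.6, -0.7, 0.1]
grip_width: 0.699
gripper_force: 0.0
```

Emit:
play_rows(
  rows=[
    {"offset": [0, 0, -8], "twist": 0},
    {"offset": [0, 0, -16], "twist": 0},
    {"offset": [0, 0, -24], "twist": 0},
    {"offset": [0, 0, -35], "twist": 0},
    {"offset": [0, 0, -40], "twist": 0},
    {"offset": [0, 0, -35], "twist": 0},
  ],
)

```text
clock: 25.6
ee_pos: [484.6, -291.3, 246.7]
tcp_rot: [0.844, 0.536, 0.001, 0.001]
force: [-0.3, 0.1, -0.2]
grip_width: 0.702
gripper_force: 0.0
```

Emit:
play_rows(
  rows=[
    {"offset": [22, -9, 0], "twist": 0},
    {"offset": [43, -17, 0], "twist": 0},
    {"offset": [43, -17, 0], "twist": 0},
    {"offset": [43, -17, 0], "twist": 0},
    {"offset": [43, -17, 0], "twist": 0},
    {"offset": [43, -17, 0], "twist": 0},
    {"offset": [43, -17, 0], "twist": 0},
    {"offset": [43, -17, 0], "twist": 0},
    {"offset": [23, -11, 0], "twist": 0},
    {"offset": [0, 0, 0], "twist": 0},
  ],
  fingers=1,
)

```text
clock: 26.85
ee_pos: [505.8, 83.4, 244.9]
tcp_rot: [0.843, 0.538, 0.001, -0.0]
force: [0.5, 0.0, 0.6]
grip_width: 0.006
gripper_force: 0.0
```

Emit:
play_rows(
  rows=[
    {"offset": [0, 0, 0], "twist": 10.4},
    {"offset": [0, 0, 0], "twist": 10.4},
    {"offset": [0, 0, 0], "twist": 10.4},
    {"offset": [0, 0, 0], "twist": 10.4},
    {"offset": [0, 0, 0], "twist": 10.4},
    {"offset": [0, 0, 0], "twist": 10.4},
    {"offset": [0, 0, 0], "twist": 10.4},
    {"offset": [0, 0, 0], "twist": 0},
    {"offset": [0, 0, 0], "twist": 0},
  ],
)

```text
clock: 27.98
ee_pos: [506.1, 79.9, 244.0]
tcp_rot: [0.998, -0.07, 0.0, 0.0]
force: [-0.7, 0.1, -0.3]
grip_width: 0.006
gripper_force: 0.0
```

```bash
cat > st.py <<'E'
from h import *
c=cam('side'); im=c[0][252:312,280:310].astype(int); m=(im[...,0]>110)&(im[...,1]<60)&(im[...,2]<60)
v,u=np.nonzero(m); print('key',u.mean()+280,v.mean()+252,v.min()+252,v.max()+252,m.sum())
s=r.state(); X=R.from_quat(s['tcp_rot']).as_matrix()
print(s['ee_pos'],s['force'],'yaw',np.degrees(np.arctan2(X[1,0],X[0,0])),s['grip_width'],s['joint_pos'].round(2))
hole=np.array([557.3,63.6,0]); th=np.radians(-7.8); ex=np.array([np.cos(th),np.sin(th),0]); ey=np.array([-np.sin(th),np.cos(th),0]); H=hole-31*ex
d=s['ee_pos']-H; print('out',-d@ex,'y',d@ey)
E
python3 st.py; python3 chk.py | sed 's/np.[a-z0-9]*(//g' | sed -n 3p
```

```text
key 293.3081395348837 272.0988372093023 258 282 172
[506.10239486  80.14798618 243.92953768] [ 0.8336258  -0.45273987 -0.11848571] yaw -7.979060291220608 0.007972062372359543 [-0.13  0.38 -0.1   1.78  0.04  0.99 -1.96]
out 21.969736151750624 y 9.446569287492487
0 [(-0.06), 40), 37)), (-0.02), 47), 30)), (0.02), 124), 27)), (0.06), 124), 26)), (0.1), 100), 25)), (0.14), 100), 25)), (0.18), 100), 26)), (0.22), 100), 26)), (0.26), 100), 26)), (0.3), 100), 32)), (0.34), 100), 114)), (0.38), 89), 96)), (0.42), 64), 88))]
```

The key is home, with the same pixels as at the start. I lower the closed fingers into the gap behind the face.

Emit:
play_rows(
  rows=[
    {"offset": [0, 0, 25], "twist": 0},
    {"offset": [0, 0, 30], "twist": 0},
    {"offset": [0, 0, 20], "twist": 0},
    {"offset": [0, 0, 12], "twist": 0},
    {"offset": [0, 0, 12], "twist": 0},
    {"offset": [0, 0, 10], "twist": 0},
    {"offset": [0, 0, 0], "twist": 0},
    {"offset": [0, 0, 0], "twist": 0},
  ],
)

```text
clock: 29.08
ee_pos: [506.4, 81.0, 135.1]
tcp_rot: [0.998, -0.07, 0.0, -0.0]
force: [-0.0, 0.2, -0.3]
grip_width: 0.004
gripper_force: 0.0
```

```bash
python3 st.py; python3 - <<'E'
import numpy as np
p=None
for a in np.arange(.33,1.50,.07):
    l=np.interp(a,[.33,1.0,1.5],[126,120,106]); q=np.array([l*np.sin(a)-8,16+l*np.cos(a)])
    print(round(a,2),q.round(1), None if p is None else (q-p).round(1)); p=q
E
```

```text
key 293.27485380116957 271.96491228070175 258 282 171
[506.4747403   81.03975506 135.19289159] [ 0.61497463 -0.41535408 -0.00770899] yaw -8.028715769820108 0.003700247308639763 [-0.14  0.51 -0.09  1.92  0.07  0.71 -1.98]
out 21.721862630255362 y 10.380620446893266
0.33 [ 32.8 135.2] None
0.4 [ 40.8 131.5] [ 8.  -3.7]
0.47 [ 48.5 127.2] [ 7.7 -4.3]
0.54 [ 55.8 122.5] [ 7.3 -4.8]
0.61 [ 62.7 117.2] [ 6.9 -5.2]
0.68 [ 69.3 111.5] [ 6.5 -5.7]
0.75 [ 75.3 105.4] [ 6.1 -6.1]
0.82 [80.9 99. ] [ 5.6 -6.5]
0.89 [86.  92.1] [ 5.1 -6.8]
0.96 [90.6 85. ] [ 4.6 -7.1]
1.03 [94.2 77.3] [ 3.6 -7.7]
1.1 [96.4 69.2] [ 2.3 -8.2]
1.17 [98.1 61. ] [ 1.7 -8.2]
1.24 [99.1 52.8] [ 1.  -8.2]
1.31 [99.6 44.7] [ 0.4 -8.1]
1.38 [99.4 36.7] [-0.2 -8. ]
1.45 [98.6 28.9] [-0.8 -7.8]
```

Emit:
play_rows(
  rows=[
    {"offset": [-5, 0, 0], "twist": 0},
    {"offset": [-6, 0, 0], "twist": 0},
    {"offset": [-8, 0, 3.7], "twist": 0},
    {"offset": [-7.7, 0, 4.3], "twist": 0},
    {"offset": [-7.3, 0, 4.8], "twist": 0},
    {"offset": [-6.9, 0, 5.2], "twist": 0},
  ],
)

```text
clock: 29.88
ee_pos: [464.8, 86.9, 116.4]
tcp_rot: [0.998, -0.07, -0.0, -0.0]
force: [0.7, 0.9, 1.5]
grip_width: 0.004
gripper_force: 0.9
```

Emit:
play_rows(
  rows=[
    {"offset": [-6.5, 0, 5.7], "twist": 0},
    {"offset": [-6.1, 0, 6.1], "twist": 0},
    {"offset": [-5.6, 0, 6.5], "twist": 0},
    {"offset": [-5.1, 0, 6.8], "twist": 0},
  ],
)

```text
clock: 30.38
ee_pos: [441.8, 89.9, 91.0]
tcp_rot: [0.998, -0.07, -0.0, 0.0]
force: [-0.1, 0.5, 2.5]
grip_width: 0.01
gripper_force: 0.8
```

```bash
python3 st.py
```

```text
key 293.30409356725147 272.233918128655 258 282 171
[440.5392888   89.90948985  90.28069997] [-0.4027749  -0.36977483  0.60808393] yaw -8.00408992428633 0.006965603263371367 [-0.19  0.51 -0.08  2.12  0.08  0.51 -2.04]
out 88.25102994400171 y 10.219823490311647
```

Emit:
play_rows(
  rows=[
    {"offset": [-3, 0, 7.1], "twist": 0},
    {"offset": [-3, 0, 7.7], "twist": 0},
    {"offset": [-2.3, 0, 8.2], "twist": 0},
    {"offset": [-1.7, 0, 8.2], "twist": 0},
    {"offset": [-1, 0, 8.2], "twist": 0},
  ],
)

```text
clock: 31.05
ee_pos: [431.2, 91.4, 51.5]
tcp_rot: [0.998, -0.07, -0.0, 0.0]
force: [-0.5, -0.2, 1.3]
grip_width: 0.011
gripper_force: 0.8
```

Emit:
play_rows(
  rows=[
    {"offset": [0, 0, 6], "twist": 0},
    {"offset": [0, 0, 5], "twist": 0},
    {"offset": [0, 0, 4], "twist": 0},
    {"offset": [0, 0, 3], "twist": 0},
    {"offset": [0, 0, 0], "twist": 0},
  ],
)

```text
clock: 31.68
ee_pos: [431.7, 91.4, 34.0]
tcp_rot: [0.998, -0.07, 0.0, -0.0]
force: [0.5, -0.6, -0.6]
grip_width: 0.003
gripper_force: 0.0
```

```bash
python3 st.py
```

```text
key 293.22289156626505 272.53614457831327 259 282 166
[431.83099687  91.44578939  34.16187557] [ 0.29159929 -0.56894247  0.01501706] yaw -8.040186157041587 0.0031662891228410052 [-0.22  0.62 -0.06  2.19  0.1   0.34 -2.07]
out 97.08725114765355 y 10.560058123016761
```

Emit:
play_rows(
  rows=[
    {"offset": [0, 0, 2], "twist": 0},
    {"offset": [0, 0, 2], "twist": 0},
    {"offset": [0, 0, 0], "twist": 0},
  ],
)

```text
clock: 32.1
ee_pos: [431.6, 91.4, 30.1]
tcp_rot: [0.998, -0.07, 0.0, -0.0]
force: [-0.2, 0.2, -0.1]
grip_width: 0.005
gripper_force: 0.0
```

Emit:
play_rows(
  rows=[
    {"offset": [0, 0, 1.5], "twist": 0},
    {"offset": [0, 0, 1.5], "twist": 0},
    {"offset": [0, 0, 0], "twist": 0},
  ],
)

```text
clock: 32.48
ee_pos: [431.6, 91.5, 27.1]
tcp_rot: [0.998, -0.07, -0.0, -0.0]
force: [-0.9, 0.4, 0.3]
grip_width: 0.008
gripper_force: 0.0
```

Emit:
play_rows(
  rows=[
    {"offset": [0, 0, -10], "twist": 0},
    {"offset": [0, 0, -20], "twist": 0},
    {"offset": [0, 0, -40], "twist": 0},
    {"offset": [0, 0, -50], "twist": 0},
    {"offset": [0, 0, -50], "twist": 0},
    {"offset": [0, 0, -40], "twist": 0},
    {"offset": [0, 0, 0], "twist": 0},
  ],
)

```text
clock: 33.35
ee_pos: [433.4, 91.9, 240.7]
tcp_rot: [0.998, -0.07, 0.004, -0.001]
force: [0.5, -0.2, -0.4]
grip_width: 0.006
gripper_force: 0.0
```

```bash
python3 st.py; python3 - <<'E'
from h import *
c=cam('scene'); im=c[0][150:330,220:400]; c2=cam('wrist')
save(np.hstack([cv2.resize(im,(400,400)),cv2.resize(c2[0],(400,250))[:250] if 0 else cv2.copyMakeBorder(cv2.resize(c2[0],(400,250)),0,150,0,0,0)]),'end.png')
E
```

```text
key 293.36470588235295 272.3 258 282 170
[431.94454344  91.46617148 238.6651425 ] [-0.75005889 -0.64511438 -0.63462153] yaw -8.043324351054855 0.0030745348581799224 [-0.17  0.27 -0.11  1.96  0.04  0.91 -2.01]
out 96.97752128778451 y 10.59566166995853
```

View pics/end.png

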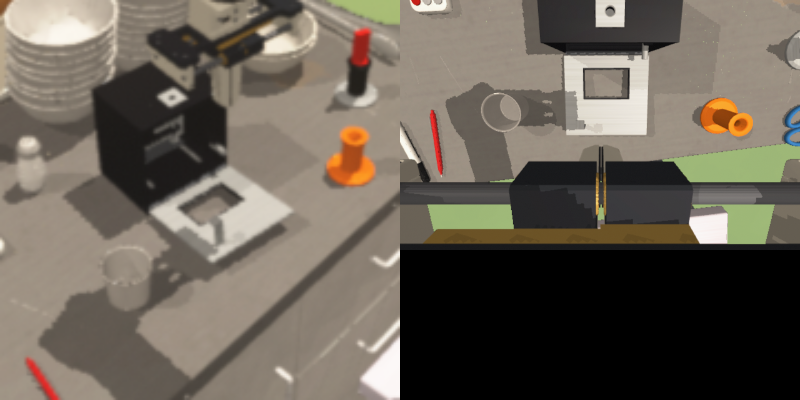

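The picture shows the face lying nearly level in front of the box and the key upright in its holder. I check the angle using the outer corners at about (351.9,245.4) and (314.5,266.5).

```bash
python3 - <<'E'
from h import *
c=cam('scene'); th=np.radians(-7.8); ex=np.array([np.cos(th),np.sin(th),0]); ey=np.array([-np.sin(th),np.cos(th),0]); H=np.array([557.3,63.6,0])-31*ex
for a in(1.2,1.3,1.4,1.5):
    print(a,[np.round(proj(c,H-ex*147*np.sin(a)+ey*y+[0,0,16+147*np.cos(a)]),1) for y in(-75,75)])
# bright-sheet outline
g=cv2.cvtColor(c[0],cv2.COLOR_RGB2GRAY)[225:280,280:360]; b=(g>135).astype(np.uint8)
k=max(cv2.findContours(b,0,2)[0],key=cv2.contourArea); print((cv2.boxPoints(cv2.minAreaRect(k))+[280,225]).round(1), k[k[:,0,0].argmax()]+[280,225],k[k[:,0,1].argmax()]+[280,225])
E
```

```text
1.2 [array([350.2, 233.7]), array([312.6, 256.6])]
1.3 [array([351. , 237.7]), array([313.6, 260.7])]
1.4 [array([351.5, 241.6]), array([314.4, 264.7])]
1.5 [array([351.6, 245.2]), array([314.8, 268.3])]
[[288. 225.]
 [359. 225.]
 [359. 279.]
 [288. 279.]] [[359 271]] [[307 279]]
```

```bash
python3 -c "
from bench import r
print(r.close_job())"
```

```text
the job is handed in; nothing more can be done
None
```

The job is handed in: the latch tripped at about 6 N and the face popped ajar, the key is back upright in its holder, and the face lies down at about 1.45–1.5 rad; the hand-in returned no verdict.

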